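# Latch the sprung jig slide half open and push the deckhouse in

### The arm

A 6-joint arm with a two-finger parallel gripper is mounted at the origin on the work surface. World frame = base frame: x ahead of the robot, y to its left, z up, the work surface at z = 0. Lengths are in m, angles in rad, forces in N, time in s.
With the tool pointing down it reaches from about 0.35 to 0.975 m from the base axis. Payload 17.4 kg.
Tool frame: the origin (TCP) lies between the finger pads; the fingertips stand 22 mm ahead of it and the grasp point (between the pads) lies 3 mm ahead of it; x points along the fingers, z is the direction in which the jaws open and shut, and the axes are right-handed (so a half turn about x gives the same grasp; the last joint's range is limited). The gripper opens to 85 mm and grips with 20 to 120 N. Pads are 22 mm wide; open, the fingers measure 114 mm over their backs; the gripper's body (76 mm by 85 mm) begins 54 mm behind the grasp point. The pads swing forward as they close: fully open they stand 13 mm farther back than shut.
Start: joints at [1.259, 0.116, 1.442, -0, 1.584, -0.038], TCP at [0.183, 0.65, 0.253] pointing down, gripper open.
Joint ranges: [-2.83, 2.83], [-0.83, 2.19], [0.07, 2.5], [-1.14, 4.28], [0.01, 3], [-2.97, 2.97]. Speed limits (rad/s): [1.89, 1.89, 2.22, 3.14, 3.14, 3.14].

### API

Orientations are given as a 3x3 rotation matrix whose columns are the frame's x, y, z axes.
In Python, from rig import bot, vision gives the robot as it stands.
- The arm moves only by the tool apply_moves, never from a script. Its argument "plan" is one flat list of numbers, 5 for each row, row after row: the finger opening in m, from 0 to 0.0854, then the shift along the tool's x, y, z in m, then the turn about the tool's x in rad. In form: [claw, x, y, z, twist, claw, x, y, z, twist, ...]. A call has 1 to 10 rows; each row shifts and turns the pose as measured when the row begins, along the tool's axes as they then stand; what a row does not reach is not made up. A row lasts 1/10 s, in which the tool goes at most 50 mm and 8.59 degrees, less where a joint would pass 70% of its speed; a pose out of reach is approached as far as the arm can. A call is refused whole if a number of a shift passes 0.05 or a number of a turn 0.15, either way. A call with a gripper value outside its range is refused whole. The fingers move at their own pace and stop on an object; "squeeze" is the grip in N (left out, the last holds). Time passes only in rows, so rows that do not move let the fingers close. It gives the time, the measured TCP pose, the force and the opening at its end, in the units of the state.
- bot.get_obs(): the state, without advancing time (a new reading comes with each control period).
- vision.camera(name): name is "side" or "top" or "wrist"; returns a dict with "frame" (400x640x3 uint8, blue, green, red), "mtx" (3x3 intrinsics, pixels), "extrinsics" (4x4, takes a point from camera to world coordinates). Camera axes: x right, y down, z forward; pixel columns grow to the right and rows downward; lengths in m; the calibration is good to about 2 mm. A picture is of the moment at which its call begins. There is no depth.
- bot.close_job(): hands the job in, once; it reports no verdict.
The state is a dict: "t": time; "joint_pos": joint angles; "qd": joint speeds; "tau": joint torques, N m; "tcp_pos": TCP position; "ee_rot": TCP orientation; "contact_force": force on the tool from outside, world axes, zero at the start; "moment": the same for the moment, N m; "width": finger opening in m.
Only numpy, scipy, OpenCV 4.12 (cv2) and the standard library are available. Lean on these libraries where they do the work, as an engineer would, in place of code of your own. Each camera call takes 0.05 s, during which the arm holds its last target.

### The job

With a fingertip, push the jig's orange tab back against its spring until the slide is past the stop pin, then let go so that the slide springs back and the pin catches it half open. Then push the grey model deckhouse along its channel into the open jaw until it meets the end stop. Do not grasp or lift anything, do not touch the red stop knob, and leave the things lying around where they are.

Things in the scene. Friction and masses are not known exactly. Their poses are not given: they have to be found in the camera images.
- jig: plywood loading jig screwed to the table. Origin on the table surface, z up, x the slide's opening direction, y along the channel to its end stop. Coordinates called 'jig' are mm in this frame. Plate x -75 to 145, y -120 to 85, top z 15. An aluminium bridge (x 55 to 85, y -25 to 63, top z 54) over the slide carries the stop pin.
- channel_end (a point): middle of the channel at the face of its dark wooden end stop (jig x -27, y 52, z 15; stop's top z 35). The channel runs from here along -y. Its one side is a fence (jig x -60 to -45, y -115 to 80, top z 29); the other a rail (jig x -9 to 3, y -115 to -20, top z 27), then the slide's jaw.
- slide_travel (a joint): sprung aluminium slide, m: 0 closed (rest), 0.045 fully back (jig +x). Spring 3 N at 0, 9 N at 0.045, plus 1 to 4 N while lifting the pin (0.005 to 0.028). Past 0.034 the pin drops behind its tooth: let go then, it returns to about 0.030 and is caught; let go earlier it goes back to 0.
- jaw_face (a point): centre of the slide's jaw face towards the channel, at jig x = -36 mm + slide, y 19, z 30; moves with the slide. Jaw 62 mm wide (y -12 to 50), 20 mm thick, top z 43. Gap to the fence: 9 mm closed, 39 mm latched.
- push_tab (a point): upright orange tab on top of the slide's jaw, to push on: 8 mm thick (x), 40 mm wide (y), 36 mm tall (jig z 43 to 79). This point: the middle of its foot (jig x -20 + slide, y 19); axes as the jig's. The face to push is 4 mm from this point on the -x side.
- pin_lift (a joint): the stop pin, m: 0 dropped (also at the start), up to about 0.010 while the slide's tooth passes under it. Sprung down, it drops by itself.
- slide: the whole slide (jaw, tongue and orange tab). Origin at jig y 19, z 15, x 0 + slide travel; axes as the jig's.
- pin: the stop pin with its knob. Origin on its axis at jig x 70, y 19, z 27.5 + lift.
- stop_knob (a point): red ball, 18 mm across, on top of the stop pin; this point: its centre, 79 mm above the table when dropped, at jig x 70, y 19. Not to be touched.
- deckhouse_center (a point): grey model deckhouse with black portholes and a white roof, loose, 30 mm (x) x 50 mm (y) x 34 mm tall, about 50 g; this point is its centre, 17 mm above its underside; axes as the jig's. It starts in the channel beside the rail, its front end short of the jaw; fully in, its centre is at jig y 27.
- spool: wooden winch drum standing on the jig's back corner, 36 mm across, 26 mm tall; origin under its centre. Leave alone.
- paint_jar: small paint jar with a blue cap, 50 mm across, 60 mm tall, beside the jig; origin under its centre. Leave alone.
- glue: yellow glue bottle with an orange cap, 56 mm across, 110 mm tall, to the left of the jig; origin under its centre. Leave alone.
- brush: paint brush lying on the table in front of the jig, 190 mm long; origin under its centre. Leave alone.
- screwdriver: screwdriver lying to the right of the jig, 190 mm long; origin under its centre. Leave alone.
- funnel: grey model ship's funnel standing to the right of the jig, 48 mm across, 64 mm tall; origin under its centre. Leave alone.
- sander: cork sanding block lying to the left of the jig, 100 x 60 x 32 mm; origin under its centre. Leave alone.

How it is judged:
By the outcome, as a careful person would: the job done as asked, in the order asked, and still so for the second after the job is handed in, with the robot touching nothing.
It also fails if it takes over 42 s, if anything falls off the work surface, if the arm or the gripper's body presses on something with over 40 N, if the wrist force passes 120 N, or if a joint passes its speed limit or range.

## Working session

There is one attempt and no reset: what is moved stays moved. The work goes in short steps, Python scripts to look and compute and a tool call to move; the robot and the scene stay as the last step left them, time stands still between calls to the robot, and variables do not carry over. Pictures are saved under pics/ and viewed, and the job is handed in when it is done.

Besides the shell and the picture viewer there is one more tool, called in YAML: its name, and indented under it one key for each argument. apply_moves: Moves the arm, as the interface text tells. Its arguments: {"type":"object","properties":{"plan":{"type":"array","items":{"type":"number"}},"squeeze":{"type":"number"}},"required":["plan"]}

```bash
mkdir -p pics; ls
python3 - <<'E'
from rig import bot, vision
import cv2,numpy as np,pickle
o=bot.get_obs(); print({k:np.round(v,3).tolist() for k,v in o.items()})
for n in ["side","top","wrist"]:
    c=vision.camera(n); cv2.imwrite(f"pics/{n}0.png",c["frame"]); pickle.dump(c,open(f"{n}0.pkl","wb"))
    print(n,np.round(c["mtx"],1).tolist(),np.round(c["extrinsics"],3).tolist())
E
```

```text
pics
{'t': 0.0, 'joint_pos': [1.259, 0.116, 1.442, 0.0, 1.584, -0.038], 'qd': [-0.002, -0.001, 0.0, -0.001, -0.002, 0.001], 'tau': [-0.006, -73.198, -63.249, -0.0, 0.006, 0.0], 'tcp_pos': [0.182, 0.65, 0.253], 'ee_rot': [[-0.0, -0.963, 0.27], [-0.001, 0.27, 0.963], [-1.0, 0.0, -0.001]], 'contact_force': [0.481, 0.317, -0.373], 'moment': [-0.029, 0.003, 0.018], 'width': 0.085}
side [[379.0, 0.0, 313.6], [0.0, 379.0, 197.3], [0.0, 0.0, 1.0]] [[0.89, -0.239, 0.388, 0.282], [-0.456, -0.46, 0.762, -0.596], [-0.003, -0.855, -0.519, 0.51], [0.0, 0.0, 0.0, 1.0]]
top [[394.1, 0.0, 313.9], [0.0, 394.1, 200.3], [0.0, 0.0, 1.0]] [[-0.021, -0.993, 0.112, 0.491], [-1.0, 0.02, -0.01, 0.043], [0.008, -0.112, -0.994, 1.061], [0.0, 0.0, 0.0, 1.0]]
wrist [[304.4, 0.0, 323.2], [0.0, 304.4, 199.6], [0.0, 0.0, 1.0]] [[0.27, 0.91, 0.314, 0.101], [0.963, -0.254, -0.09, 0.673], [-0.002, 0.327, -0.945, 0.373], [0.0, 0.0, 0.0, 1.0]]
```

View pics/side0.png

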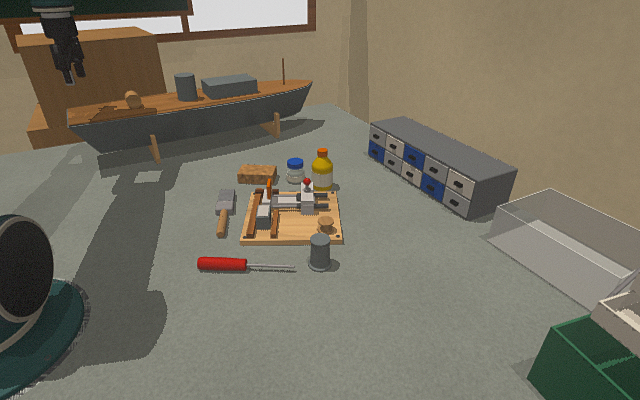

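View pics/top0.png

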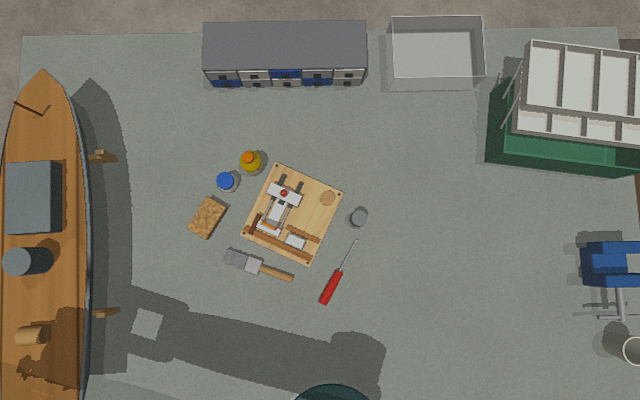

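View pics/wrist0.png

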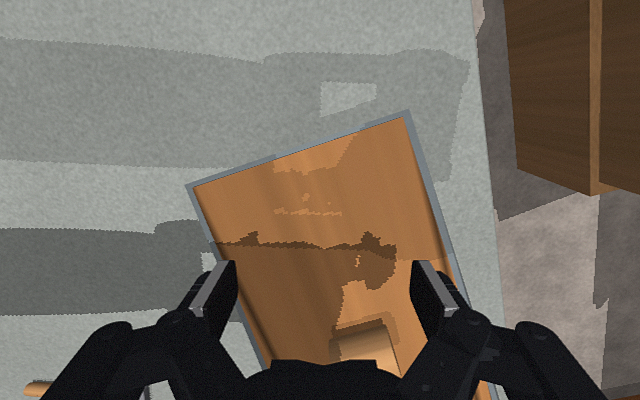

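Run:
```python
import cv2
a=cv2.imread("pics/top0.png")[150:280,180:380]; cv2.imwrite("pics/topz.png",cv2.resize(a,None,fx=4,fy=4,interpolation=cv2.INTER_CUBIC))
a=cv2.imread("pics/side0.png")[140:280,190:360]; cv2.imwrite("pics/sidez.png",cv2.resize(a,None,fx=4,fy=4,interpolation=cv2.INTER_CUBIC))
```

```text
(no output)
```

View pics/topz.png

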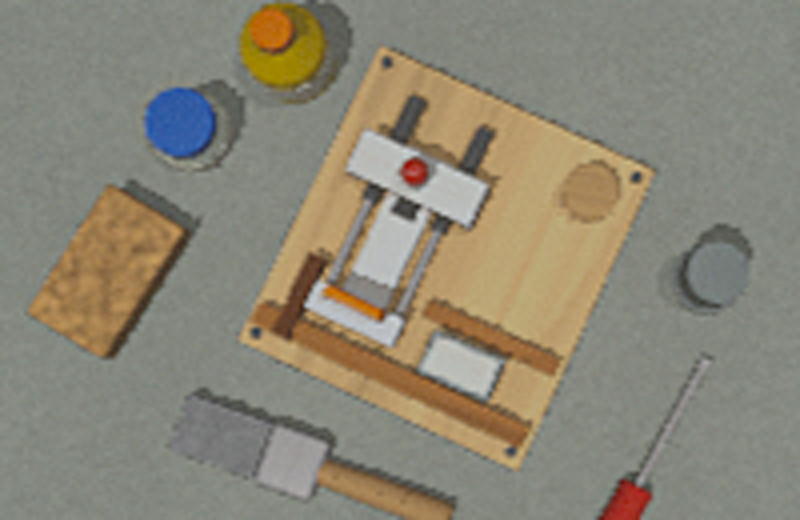

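View pics/sidez.png

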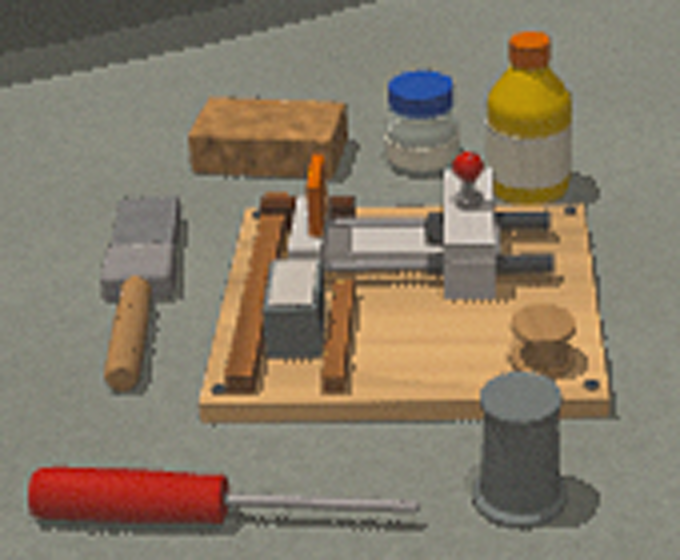

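```bash
cat > h.py <<'E'
import numpy as np,pickle,cv2
def ray(c,u,v,z):
    T=c["extrinsics"];d=T[:3,:3]@np.linalg.inv(c["mtx"])@np.array([u,v,1.]);return T[:3,3]+d*(z-T[2,3])/d[2]
def proj(c,P):
    T=c["extrinsics"];p=(np.atleast_2d(P)-T[:3,3])@T[:3,:3];q=p@c["mtx"].T;return q[:,:2]/q[:,2:]
E
python3 - <<'E'
from h import *
top=pickle.load(open("top0.pkl","rb"));side=pickle.load(open("side0.pkl","rb"))
J=np.array([[145,85],[145,-120],[-75,85],[-75,-120]])/1e3
tz=np.array([[382,46],[656,174],[240,340],[519,466]])
sz=np.array([[585,206],[608,403],[247,207],[203,403]])
def fit(J,W):
    a=J-J.mean(0);b=W-W.mean(0);U,S,V=np.linalg.svd(a.T@b);R=(U@V).T;t=W.mean(0)-R@J.mean(0);return R,t
for c,z,off in ((top,tz,(180,150)),(side,sz,(190,140))):
    W=np.array([ray(c,u/4+off[0]-.375,v/4+off[1]-.375,.015)[:2] for u,v in z])
    R,t=fit(J,W);print(np.degrees(np.arctan2(R[1,0],R[0,0])),t,np.round((W-(J@R.T+t))*1e3,1).tolist())
E
```

```text
-26.081612615561028 [0.55189911 0.1221046 ] [[-1.7, -0.3], [-2.4, 1.4], [0.0, -1.3], [4.1, 0.2]]
-26.68786689950243 [0.551632   0.12020919] [[-1.7, 0.7], [-2.3, -0.9], [0.4, 1.3], [3.6, -1.1]]
```

Run:
```python
from h import *
top=pickle.load(open("top0.pkl","rb"));side=pickle.load(open("side0.pkl","rb"))
th=np.radians(-26.4);R=np.array([[np.cos(th),-np.sin(th)],[np.sin(th),np.cos(th)]]);t=np.array([.5518,.1212])
def show(n,c,u,v,z):print(n,np.round((ray(c,u,v,z)[:2]-t)@R*1e3,1))
T=lambda u,v:(u/4+180-.375,v/4+150-.375)
S=lambda u,v:(u/4+190-.375,v/4+140-.375)
show("knob top exp 70,19",top,*T(415,171),.079);show("knob side",side,*S(468,166),.079)
show("tab top centre exp -20,19",top,*T(353,301),.079)
show("tab top side",side,*S(317,160),.079)
show("deck roof",top,*T(462,365),.049);
for p in((429,332),(505,357),(498,398),(420,372)):show("roofcorner",top,*T(*p),.049)
show("deck roof side",side,*S(297,281),.049)
show("endstop exp -27?,52..",top,*T(316,262),.035)
show("fence ends -60/-45,-115",top,*T(525,432),.029);show("fence end side",side,*S(245,380),.029)
for p in ((430,305),(557,365)):show("rail",top,*T(*p),.027)
print("jig axes",R[:,0],R[:,1])
def w(x,y):print((x,y),np.round(t+R@np.array([x,y])/1e3,4))
w(-55,19);w(-27,-100)
```

```text
knob top exp 70,19 [69.8 20.9]
knob side [69.3 21.7]
tab top centre exp -20,19 [-20.2  20.4]
tab top side [-20.4  30.7]
deck roof [-27.3 -56.8]
roofcorner [-17.3 -28.6]
roofcorner [-11.  -79.4]
roofcorner [-36.4 -86.5]
roofcorner [-42.7 -34.5]
deck roof side [-25.9 -54.6]
endstop exp -27?,52.. [-7.6 58.6]
fence ends -60/-45,-115 [ -49.1 -111.5]
fence end side [ -48.3 -118.8]
rail [ -1.1 -20.1]
rail [  -1.1 -112. ]
jig axes [ 0.89571176 -0.44463518] [0.44463518 0.89571176]
(-55, 19) [0.511  0.1627]
(-27, -100) [0.4832 0.0436]
```

apply_moves:
  plan: [0,-0.04,0,0,0,0,-0.01,-0.035,-0.03,0,0,0,-0.035,-0.03,0,0,0,-0.035,-0.03,0,0,0,-0.035,-0.03,0,0,0,-0.035,-0.03,0,0,0,-0.035,-0.03,0,0,0,-0.035,-0.03,0,0,0,-0.035,-0.03,0,0,0,-0.035,-0.03,0]
  squeeze: 20

```text
t: 1.15
tcp_pos: [0.4168, 0.2953, 0.3021]
ee_rot: [[-0.001, -0.965, 0.263], [-0.005, 0.263, 0.965], [-1.0, 0.0, -0.005]]
contact_force: [1.4, 0.7, -0.2]
width: 0.0003
```

apply_moves:
  plan: [0,0,-0.035,-0.03,0,0,0,-0.035,-0.03,0,0,0,-0.035,-0.03,0,0,0.03,-0.02,-0.01,0,0,0.03,0,0,0.1,0,0.03,0,0,0.1,0,0.03,0,0,0,0,0,0,0,0]

```text
t: 1.95
tcp_pos: [0.5162, 0.1527, 0.1786]
ee_rot: [[0.0, -0.886, 0.463], [-0.005, 0.463, 0.886], [-1.0, -0.002, -0.005]]
contact_force: [-0.9, -0.1, 0.0]
width: 0.0001
```

```bash
cat >> h.py <<'E'
th=np.radians(-26.4);R=np.array([[np.cos(th),-np.sin(th)],[np.sin(th),np.cos(th)]]);t=np.array([.5527,.123])
def st():
    from rig import bot
    o=bot.get_obs();M=np.array(o["ee_rot"])
    p=(np.array(o["tcp_pos"])[:2]-t)@R*1e3
    print("t",o["t"],"jig",np.round(p,1),"z",np.round(o["tcp_pos"][2]*1e3,1),"yaw of tool y",np.degrees(np.arctan2(M[1,1],M[0,1])),"F",np.round(o["contact_force"],1),"Fjig",np.round(np.array(o["contact_force"])[:2]@R,1),"Mx",M[:,0].round(3))
def shot(n,name):
    from rig import vision
    c=vision.camera(n);cv2.imwrite(f"pics/{name}.png",c["frame"]);pickle.dump(c,open(name+".pkl","wb"));return c
def zoom(c,r,name,f=4):
    a=c["frame"][r[1]:r[3],r[0]:r[2]];cv2.imwrite(f"pics/{name}.png",cv2.resize(a,None,fx=f,fy=f,interpolation=cv2.INTER_CUBIC))
E
python3 - <<'E'
from h import *
st();shot("wrist","w1");zoom(shot("side","s1"),(190,100,360,250),"s1z")
E
```

```text
t 1.95 jig [-45.9  10.4] z 178.6 yaw of tool y 152.39992532214978 F [-0.9 -0.1  0. ] Fjig [-0.7 -0.5] Mx [ 0.    -0.005 -1.   ]
```

View pics/w1.png

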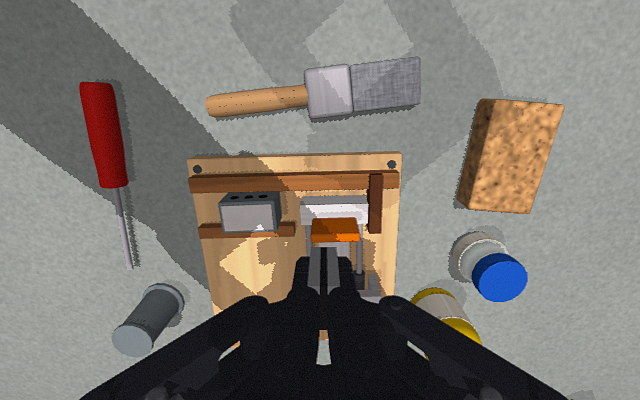

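View pics/s1z.png

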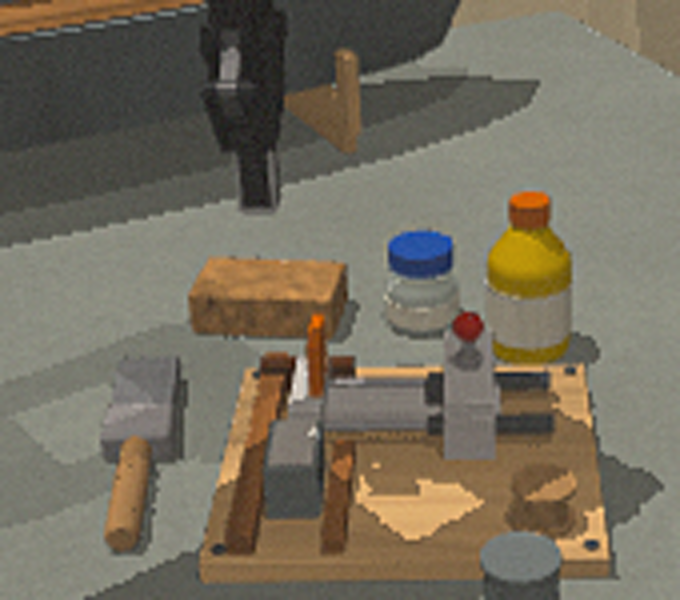

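apply_moves:
  plan: [0,0,0.007,0.009,-0.02,0,0.03,0,0,0,0,0.03,0,0,0,0,0.03,0,0,0,0,0.01,0,0,0,0,0,0,0,0]

```text
t: 2.65
tcp_pos: [0.5207, 0.1702, 0.0931]
ee_rot: [[0.021, -0.9, 0.436], [0.001, 0.436, 0.9], [-1.0, -0.019, 0.01]]
contact_force: [0.0, 0.2, -0.5]
width: -0.0001
```

Run:
```python
from h import *
st();zoom(shot("wrist","w2"),(220,120,420,270),"w2z");zoom(shot("side","s2"),(220,140,340,240),"s2z",6)
```

```text
t 2.65 jig [-49.7  28. ] z 93.1 yaw of tool y 154.12353581163777 F [ 0.   0.2 -0.5] Fjig [-0.1  0.2] Mx [ 0.021  0.001 -1.   ]
```

View pics/w2z.png

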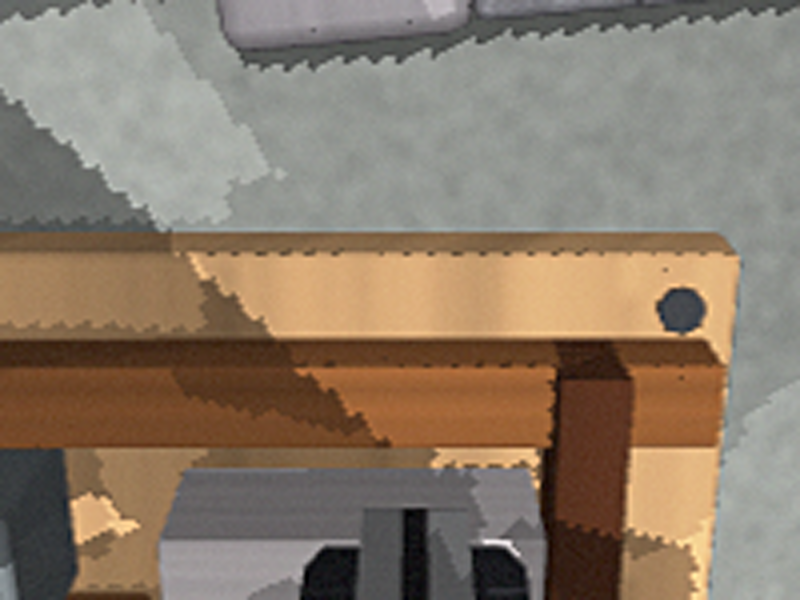

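View pics/s2z.png

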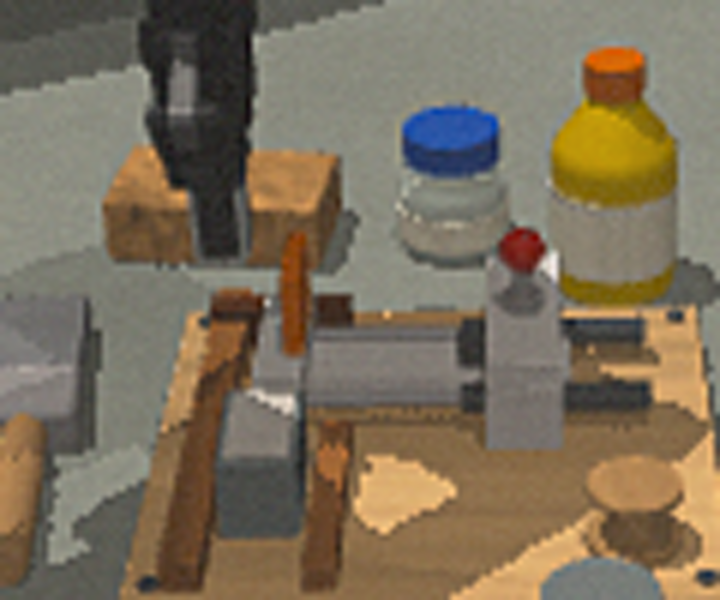

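apply_moves:
  plan: [0,0,0,0,0,0,0.015,0,-0.008,0,0,0,0,0,0,0,0,0,0,0]

```text
t: 3.15
tcp_pos: [0.5194, 0.1628, 0.0823]
ee_rot: [[0.028, -0.899, 0.436], [0.003, 0.436, 0.9], [-1.0, -0.024, 0.015]]
contact_force: [0.6, 0.0, -0.5]
width: 0.0
```

Run:
```python
from h import *
st()
```

```text
t 3.15 jig [-47.5  20.8] z 82.3 yaw of tool y 154.11463665856903 F [ 0.6  0.  -0.5] Fjig [0.5 0.3] Mx [ 0.028  0.003 -1.   ]
```

apply_moves:
  plan: [0,0.008,0,0,0,0,0,-0.006,0,0,0,0,-0.006,0,0,0,0,-0.006,0,0,0,0,-0.006,0,0,0,0,0,0,0]

```text
t: 3.75
tcp_pos: [0.5422, 0.1518, 0.074]
ee_rot: [[0.024, -0.899, 0.436], [0.004, 0.437, 0.9], [-1.0, -0.02, 0.014]]
contact_force: [-6.5, 1.3, 4.9]
width: 0.0
```

Run:
```python
from h import *
st();zoom(shot("side","s3"),(220,140,340,240),"s3z",6)
```

```text
t 3.75 jig [-22.3  21.1] z 74.0 yaw of tool y 154.1071298180731 F [-6.5  1.3  4.9] Fjig [-6.4 -1.7] Mx [ 0.024  0.004 -1.   ]
```

View pics/s3z.png

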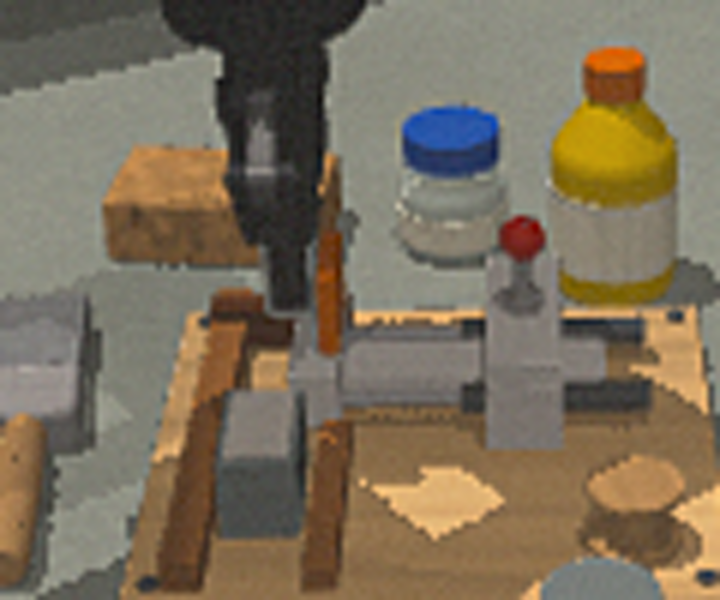

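apply_moves:
  plan: [0,0,-0.006,0,0,0,0,-0.006,0,0,0,0,-0.006,0,0,0,0,-0.004,0,0,0,0,0,0,0]

```text
t: 4.3
tcp_pos: [0.5616, 0.1424, 0.0742]
ee_rot: [[0.015, -0.9, 0.437], [0.006, 0.437, 0.9], [-1.0, -0.011, 0.012]]
contact_force: [-7.2, 2.2, 5.4]
width: 0.0001
```

Run:
```python
from h import *
st();zoom(shot("side","s4"),(220,140,340,240),"s4z",6)
```

```text
t 4.3 jig [-0.7 21.3] z 74.2 yaw of tool y 154.10678649850047 F [-7.2  2.2  5.4] Fjig [-7.4 -1.2] Mx [ 0.015  0.006 -1.   ]
```

View pics/s4z.png

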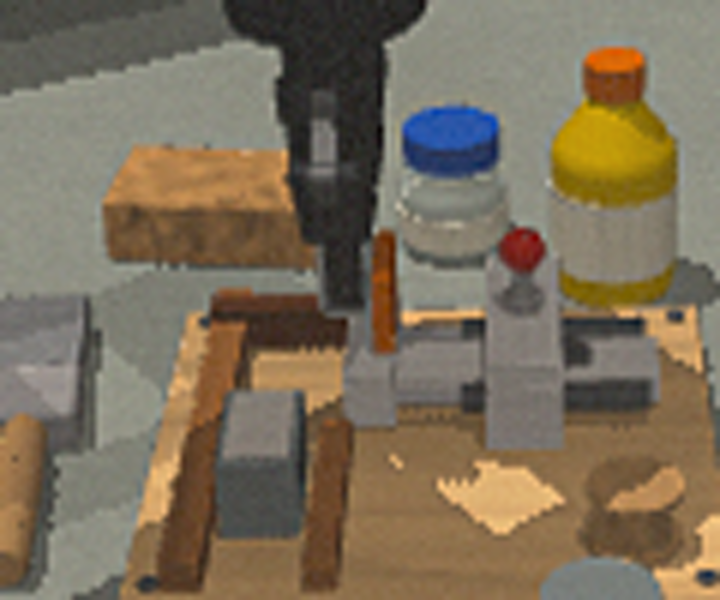

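apply_moves:
  plan: [0,0,-0.003,0,0,0,0,0,0,0]

```text
t: 4.55
tcp_pos: [0.5639, 0.1412, 0.0742]
ee_rot: [[0.012, -0.9, 0.437], [0.007, 0.437, 0.9], [-1.0, -0.007, 0.012]]
contact_force: [-7.1, 2.6, 5.1]
width: 0.0003
```

Run:
```python
from h import *
st()
def tab(c):
    hsv=cv2.cvtColor(c["frame"],cv2.COLOR_BGR2HSV);m=cv2.inRange(hsv,(7,190,90),(16,255,255));m[:175]=0;m[205:]=0;m[:,:255]=0;m[:,:]=m*1;m[:,305:]=0
    n,l,s,ce=cv2.connectedComponentsWithStats(m);i=1+np.argmax(s[1:,4]);return s[i],ce[i]
for n in("s2","s3","s4"):
    print(n,tab(pickle.load(open(n+".pkl","rb"))))
c=shot("side","s5");print(tab(c));
# predicted columns of tab middle
for s in (0,15,36,40,45):
    P=np.r_[t+R@np.array([(-20+s)/1e3,.019]),.061];print(s,proj(c,P))
```

```text
t 4.55 jig [ 2.  21.3] z 74.2 yaw of tool y 154.1073995135956 F [-7.1  2.6  5.1] Fjig [-7.5 -0.9] Mx [ 0.012  0.007 -1.   ]
s2 (array([267, 179,   4,  20,  62], dtype=int32), array([268.40322581, 188.08064516]))
s3 (array([273, 179,   4,  20,  53], dtype=int32), array([274.43396226, 188.64150943]))
s4 (array([282, 179,   4,  19,  49], dtype=int32), array([283.42857143, 188.46938776]))
(array([283, 179,   4,  20,  57], dtype=int32), array([284.66666667, 188.28070175]))
0 [[269.16689767 188.23180006]]
15 [[275.48170034 188.17603777]]
36 [[284.31916694 188.09799932]]
40 [[286.00206325 188.08313866]]
45 [[288.1054899  188.06456454]]
```

apply_moves:
  plan: [0,0,0.005,0,0,0,0,0.008,0,0,0,0,0.01,0,0,0,0,0.01,0,0,0,0,0,0,0]

```text
t: 5.1
tcp_pos: [0.5336, 0.156, 0.0741]
ee_rot: [[0.011, -0.899, 0.437], [0.008, 0.437, 0.899], [-1.0, -0.006, 0.011]]
contact_force: [-0.1, 0.4, 0.1]
width: 0.0001
```

Run:
```python
from h import *
st();zoom(shot("side","s6"),(220,140,340,240),"s6z",6)
```

```text
t 5.1 jig [-31.8  21.1] z 74.1 yaw of tool y 154.06209181447224 F [-0.1  0.4  0.1] Fjig [-0.2  0.3] Mx [ 0.011  0.008 -1.   ]
```

View pics/s6z.png

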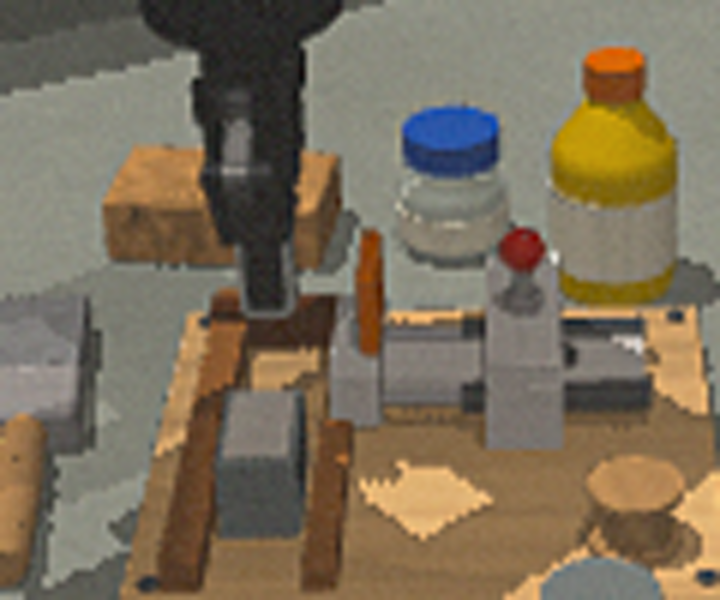

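apply_moves:
  plan: [0,-0.03,0,0,0,0,-0.015,0,-0.02,0,0,0,0,-0.04,0,0,0,0,-0.04,0,0,0,0,-0.035,0,0,0,0,0,0,0,0,0,0,0]

```text
t: 5.85
tcp_pos: [0.4739, 0.03, 0.1204]
ee_rot: [[0.015, -0.9, 0.435], [0.006, 0.436, 0.9], [-1.0, -0.01, 0.012]]
contact_force: [0.4, 0.5, -0.7]
width: -0.0
```

Run:
```python
from h import *
st()
```

```text
t 5.85 jig [ -29.2 -118.4] z 120.4 yaw of tool y 154.17608967832163 F [ 0.4  0.5 -0.7] Fjig [0.2 0.6] Mx [ 0.015  0.006 -1.   ]
```

apply_moves:
  plan: [0,0.025,-0.002,-0.001,0,0,0.025,0,0,0,0,0.018,0,0,0,0,0,0,0,0]

```text
t: 6.25
tcp_pos: [0.4789, 0.0306, 0.0517]
ee_rot: [[0.018, -0.901, 0.434], [0.007, 0.434, 0.901], [-1.0, -0.013, 0.014]]
contact_force: [-0.4, -0.8, 0.6]
width: 0.0001
```

Run:
```python
from h import *
st();zoom(shot("side","s7"),(220,140,340,240),"s7z",6);zoom(shot("wrist","w7"),(220,50,420,200),"w7z")
```

```text
t 6.25 jig [ -25.  -115.6] z 51.7 yaw of tool y 154.26571501860087 F [-0.4 -0.8  0.6] Fjig [ 0.  -0.9] Mx [ 0.018  0.007 -1.   ]
```

View pics/s7z.png

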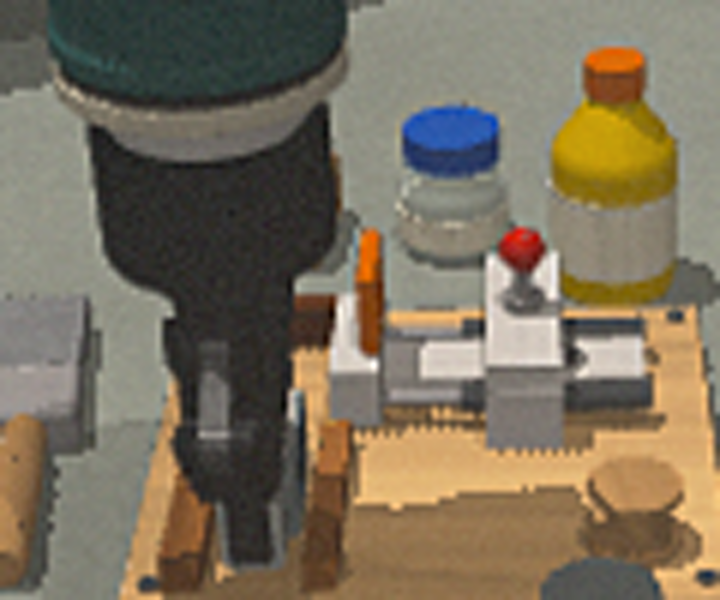

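View pics/w7.png

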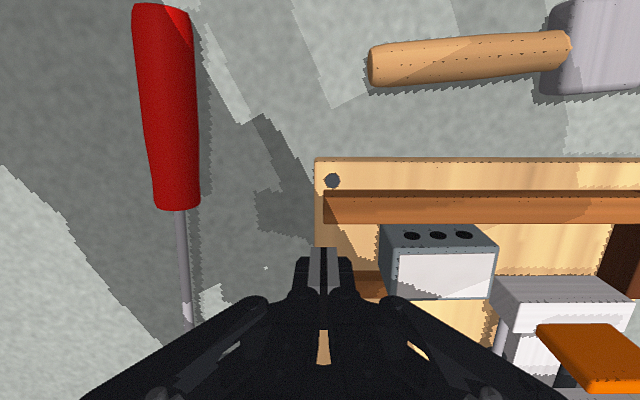

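apply_moves:
  plan: [0,0.004,0.001,0,0,0,0,0,0.008,0,0,0,0,0.008,0,0,0,0,0.008,0,0,0,0,0.008,0,0,0,0,0.008,0,0,0,0,0.008,0,0,0,0,0,0]

```text
t: 7.15
tcp_pos: [0.5039, 0.0795, 0.0547]
ee_rot: [[0.026, -0.901, 0.433], [0.007, 0.433, 0.901], [-1.0, -0.021, 0.018]]
contact_force: [-0.7, 0.4, -0.6]
width: -0.0001
```

Run:
```python
from h import *
st();shot("wrist","w8")
```

```text
t 7.15 jig [-24.4 -60.7] z 54.7 yaw of tool y 154.3291889152106 F [-0.7  0.4 -0.6] Fjig [-0.8  0. ] Mx [ 0.026  0.007 -1.   ]
```

View pics/w8.png

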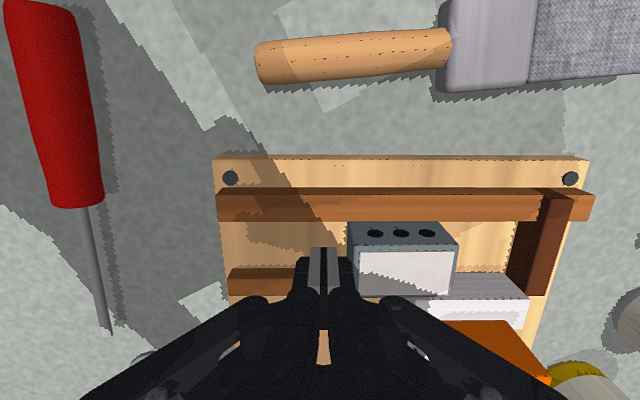

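apply_moves:
  plan: [0,0.007,0.002,0,0,0,0.001,0,0.008,0,0,0,0,0.008,0,0,0,0,0.008,0,0,0,0,0.008,0,0,0,0,0,0]

```text
t: 7.8
tcp_pos: [0.5168, 0.1111, 0.0462]
ee_rot: [[0.026, -0.901, 0.434], [0.007, 0.434, 0.901], [-1.0, -0.02, 0.017]]
contact_force: [0.5, 0.0, 0.4]
width: 0.0001
```

Run:
```python
from h import *
st();shot("wrist","w9")
```

```text
t 7.8 jig [-26.9 -26.6] z 46.2 yaw of tool y 154.28170168471834 F [0.5 0.  0.4] Fjig [0.4 0.2] Mx [ 0.026  0.007 -1.   ]
```

View pics/w9.png

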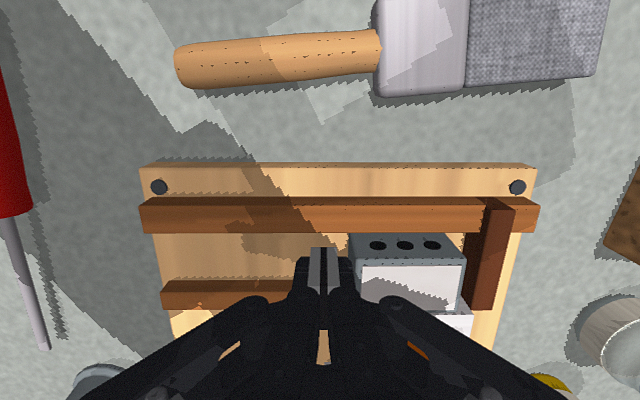

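apply_moves:
  plan: [0,0,0,0.004,0,0,0,0,0.004,0,0,0,0,0,0]

```text
t: 8.15
tcp_pos: [0.5203, 0.1184, 0.0463]
ee_rot: [[0.025, -0.901, 0.434], [0.007, 0.434, 0.901], [-1.0, -0.02, 0.017]]
contact_force: [0.2, 0.3, 0.3]
width: -0.0002
```

Run:
```python
from h import *
st();shot("wrist","w10")
```

```text
t 8.15 jig [-27.  -18.6] z 46.3 yaw of tool y 154.27719257988633 F [0.2 0.3 0.3] Fjig [-0.   0.4] Mx [ 0.025  0.007 -1.   ]
```

View pics/w10.png

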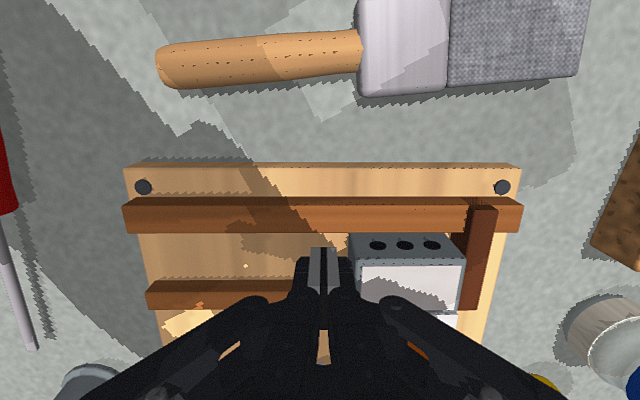

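apply_moves:
  plan: [0,0,0,0.003,0,0,0,0,0.002,0,0,0,0,0,0]

```text
t: 8.5
tcp_pos: [0.5225, 0.1228, 0.0465]
ee_rot: [[0.026, -0.901, 0.434], [0.006, 0.434, 0.901], [-1.0, -0.02, 0.017]]
contact_force: [-0.2, 0.2, 0.7]
width: 0.0
```

Run:
```python
from h import *
st()
```

```text
t 8.5 jig [-27.  -13.6] z 46.5 yaw of tool y 154.257527532196 F [-0.2  0.2  0.7] Fjig [-0.3  0. ] Mx [ 0.026  0.006 -1.   ]
```

apply_moves:
  plan: [0,0,0,0.002,0,0,0,0,0.001,0,0,0,0,0,0]

```text
t: 8.8
tcp_pos: [0.523, 0.1242, 0.0465]
ee_rot: [[0.023, -0.901, 0.434], [0.003, 0.434, 0.901], [-1.0, -0.019, 0.012]]
contact_force: [-0.4, -0.3, 0.2]
width: 0.0
```

Run:
```python
from h import *
st();zoom(shot("wrist","w11"),(300,180,520,345),"w11z",3)
```

```text
t 8.8 jig [-27.1 -12.1] z 46.5 yaw of tool y 154.2563931708603 F [-0.4 -0.3  0.2] Fjig [-0.2 -0.5] Mx [ 0.023  0.003 -1.   ]
```

View pics/w11z.png

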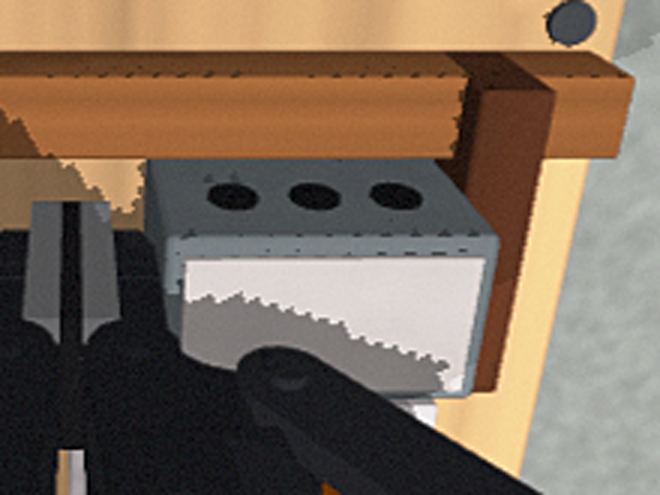

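apply_moves:
  plan: [0,0,0,0.003,0,0,0,0,0.003,0]

```text
t: 9.05
tcp_pos: [0.5233, 0.1249, 0.0464]
ee_rot: [[0.015, -0.901, 0.434], [-0.008, 0.434, 0.901], [-1.0, -0.017, -0.001]]
contact_force: [-24.2, -36.3, 22.2]
width: -0.0001
```

Run:
```python
from h import *
st();zoom(shot("wrist","w12"),(300,180,520,345),"w12z",3)
```

```text
t 9.05 jig [-27.1 -11.4] z 46.4 yaw of tool y 154.25364783289695 F [-24.2 -36.3  22.2] Fjig [ -5.6 -43.3] Mx [ 0.015 -0.008 -1.   ]
```

View pics/w12z.png

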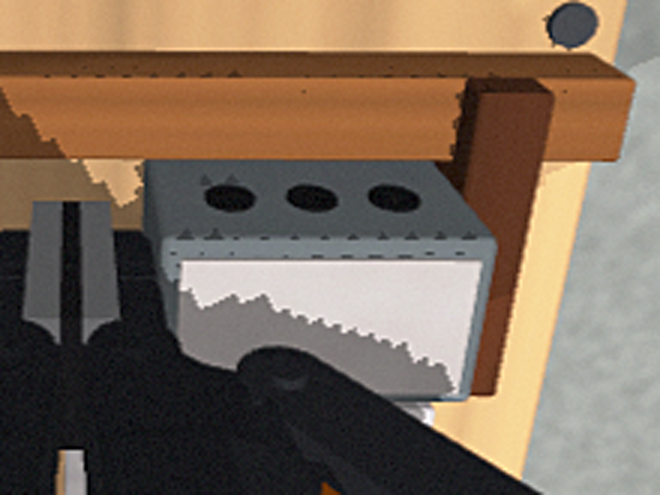

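apply_moves:
  plan: [0,0,0,-0.006,0,0,0,0,-0.01,0,0,0,0,-0.01,0,0,-0.03,0,0,0,0,-0.04,0,0,0,0,-0.04,0,0,0,0,-0.04,0.03,-0.03,0,0,0,0.035,-0.03,0,0,0,0,0,0]

```text
t: 10.0
tcp_pos: [0.4268, 0.075, 0.1938]
ee_rot: [[0.014, -0.9, 0.435], [-0.007, 0.435, 0.9], [-1.0, -0.016, -0.0]]
contact_force: [0.1, -0.7, -0.5]
width: -0.0001
```

Run:
```python
from h import *
st();zoom(shot("side","s13"),(200,140,360,260),"s13z",5);zoom(shot("top","t13"),(180,150,380,280),"t13z");shot("wrist","w13")
```

```text
t 10.0 jig [-91.4 -99. ] z 193.8 yaw of tool y 154.2235040957477 F [ 0.1 -0.7 -0.5] Fjig [ 0.4 -0.6] Mx [ 0.014 -0.007 -1.   ]
```

View pics/s13z.png

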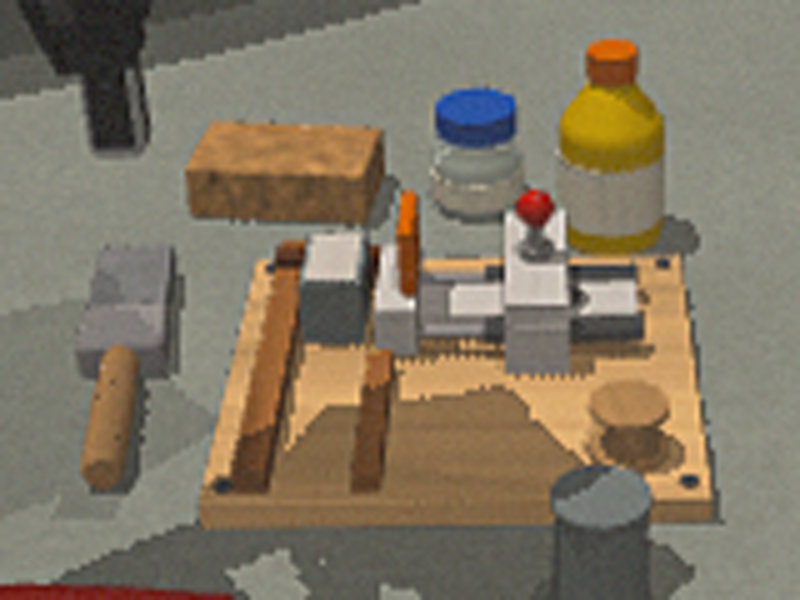

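View pics/t13z.png

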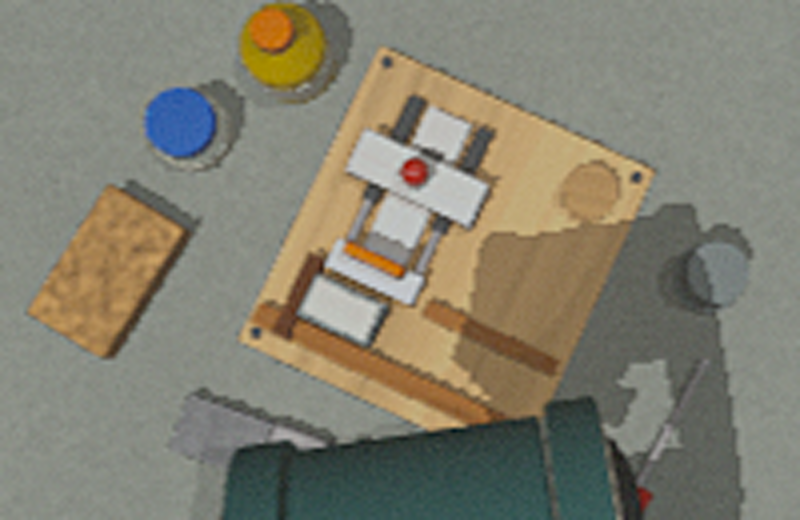

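View pics/w13.png

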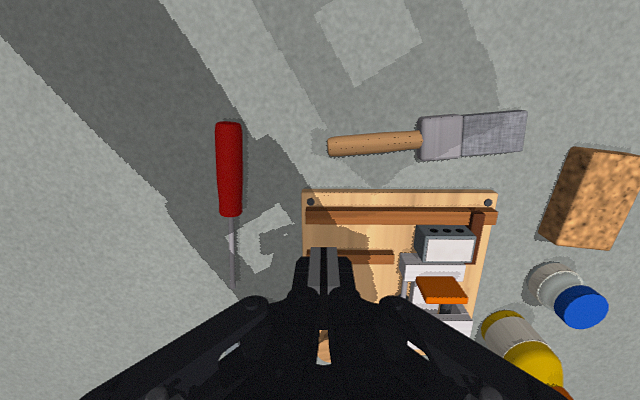

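Run:
```python
from h import *
top=pickle.load(open("t13.pkl","rb"))
m=cv2.inRange(top["frame"][219:239,251:281],(170,170,170),(255,255,255))
for p in((318,273),(390,306),(374,347),(298,312),(345,310)):
    print(np.round((ray(top,p[0]/4+180-.375,p[1]/4+150-.375,.049)[:2]-t)@R*1e3,1))
print("tab(top)",np.round((ray(top,375/4+180-.375,260/4+150-.375,.079)[:2]-t)@R*1e3,1),"exp 10,19")
```

```text
[-13.6  50.2]
[-13.   -0.9]
[-40.9  -3. ]
[-41.5  50.7]
[-27.6  24.1]
tab(top) [ 8.6 17.2] exp 10,19
```

Run:
```python
from h import *
c=pickle.load(open("w13.pkl","rb"));zoom(c,(400,190,500,265),"w13z",8)
for P in ([-45,52,15],[-27,52,35],[-42,52,49],[-12,52,49]):
    print(P,(proj(c,np.r_[t+R@np.array(P[:2])/1e3,P[2]/1e3])[0]-[400,190])*8)
```

```text
[-45, 52, 15] [504.07771046 246.42101541]
[-27, 52, 35] [547.5121474  438.68892338]
[-42, 52, 49] [621.0509672  384.07411554]
[-12, 52, 49] [576.62715628 599.5102477 ]
```

View pics/w13z.png

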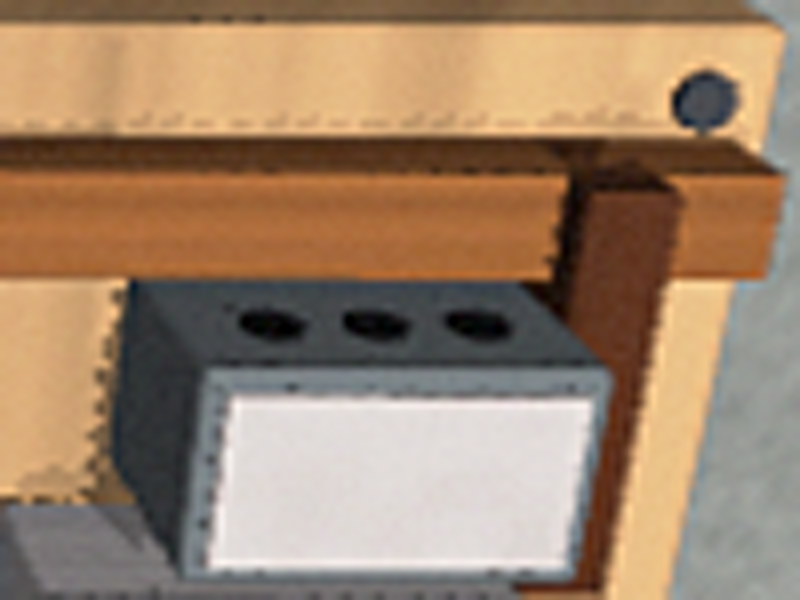

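Run:
```python
from h import *
c=pickle.load(open("w13.pkl","rb"))
for P in ([-60,52,35],[-55,52,35],[-50,52,35],[-42,52,49],[-42,51,49],[-12,52,49],[-42,2,49],[-12,2,49]):
    print(P,(proj(c,np.r_[t+R@np.array(P[:2])/1e3,P[2]/1e3])[0]-[400,190])*8)
```

```text
[-60, 52, 35] [594.14848131 201.18712828]
[-55, 52, 35] [586.85860788 238.31178798]
[-50, 52, 35] [579.6507166  275.01894254]
[-42, 52, 49] [621.0509672  384.07411554]
[-42, 51, 49] [612.77053582 383.98346869]
[-12, 52, 49] [576.62715628 599.5102477 ]
[-42, 2, 49] [206.86959453 379.54002369]
[-12, 2, 49] [176.41509064 595.21124994]
```

Run:
```python
from rig import bot
print(bot.close_job())
```

```text
the job is handed in; nothing more can be done
None
```

The slide is latched half open and the deckhouse is in the jaw against the end stop. I handed the job in at about 10 s, with the arm clear of everything.

**Slide:** With the closed fingertips I pushed the orange tab back to about 38–39 mm, where the side pictures showed the pin drop again, then let go. In the last pictures the tab reads about 1.5 mm from its expected place at 30 mm travel. I take it as caught, since the jaw stayed open while I pushed the deckhouse.

**Deckhouse:** I pushed it along the channel until the wrist force rose to about 43 N across the channel. That is more than I meant, because the last two 3 mm steps ran into the stop. I backed off at once.
- **Wrist view:** its front edge and the end stop's face are off from my jig estimate by the same amount, so any gap is about 0–1 mm.
- **Top view:** its centre reads jig y 24 and its front edge 50–51, against 27 and 52 expected. The tab reads about 2 mm low in the same picture, which accounts for most of the difference, so I did not push again.

**Surroundings:** The red knob was not touched, and nothing was grasped or lifted. I saw no change in the things lying around, though the arm hid part of the brush and screwdriver in the last top view. I did not measure their positions before and after.

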